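# Add a carton to the sloped ampoule tray and lock the sprung follower behind it

### The arm

A 6-joint arm with a two-finger parallel gripper is mounted at the origin on a cart in front of the work surface, level with it; the furniture and walls round the work are solid. World frame = base frame: x ahead of the robot, y to its left, z up, the work surface at z = 0. Lengths are in m, angles in degrees, forces in N, time in s.
With the tool pointing down it reaches from about 0.35 to 0.875 m from the base axis. Payload 4.2 kg.
Tool frame: the origin (TCP) lies on the front face of the gripper's body, between the roots of the fingers; the fingertips stand 70 mm ahead of it and the grasp point (between the pads) lies 51 mm ahead of it; z points along the fingers, y is the line along which they close (so a half turn about z gives the same grasp; the last joint's range is limited). The gripper opens to 87 mm and grips with 3 to 60 N. Pads are 19 mm wide; open, the fingers measure 117 mm over their backs; the gripper's body (75 mm by 190 mm) begins 51 mm behind the grasp point.
Start: joints at [85.233, 22.042, 0.453, 0, -68.411, -14.817], TCP at [0.209, 0.589, 0.292] pointing down, gripper open.
Joint ranges: [-179.83, 179.83], [-69.29, 118.12], [-61.27, 80.66], [-181.25, 117.63], [-171.15, -9.14], [-177.46, 177.46]. Speed limits (degrees/s): [159.86, 159.86, 180, 180, 180, 180].

### API

Orientations are given as a 3x3 rotation matrix whose columns are the frame's x, y, z axes.
In Python, from station import r gives the robot as it stands.
- The arm moves only by the shell command python3 -m pendant 'ROWS' [OPENING]. ROWS is JSON, a list of rows, each a list of 2 entries, a list of its own where there are three numbers: the shift along the tool's x, y, z in mm, then the turn, a rotation vector about the tool's x, y, z in rad. A call has 1 to 10 rows; each row is the pose to reach, as a shift and turn from the pose commanded when the call began, along the tool's axes at that moment; what a row does not reach only later rows make up. A row lasts 1/10 s, in which the tool goes at most 50 mm and 8.59 degrees, less where a joint would pass 70% of its speed; a pose out of reach is approached as far as the arm can. A call with a gripper value outside its range is refused whole. OPENING is the opening, from 0 (shut) to 1 (fully open), set as the call begins (- or left out, the last holds). The fingers move at their own pace and stop on an object; the grip force is fixed at half the most. Time passes only in rows, so rows that repeat a pose let the fingers close. It gives the time, the measured TCP pose, the force, the opening and the grip force at its end, in the units of the state.
- r.sense(): the state, without advancing time (a new reading comes with each control period).
- r.capture(name): name is "scene" or "top" or "wrist"; returns a dict with "frame" (420x560x3 uint8, red, green, blue), "vertical_fov" (degrees; the focal length in pixels is half the picture's height over the tangent of half this angle, whatever the lens; pixels are square), "cx", "cy" (the principal point, pixels), "distortion" ([k1, k2, p1, p2, k3] as OpenCV has them; the pictures are not rectified), "rvec" (rotation vector, rad) and "tvec" (3), from world to camera coordinates, as OpenCV has them. Camera axes: x right, y down, z forward; pixel columns grow to the right and rows downward; lengths in m; the calibration is good to about 2 mm. A picture is of the moment at which its call begins. There is no depth.
- r.finish_job(): hands the job in; it is judged then, once.
The state is a dict: "time_s": time; "joints": joint angles; "joint_velocities": joint speeds; "effort": joint torques, N m; "tcp_pos": TCP position; "ee_rot": TCP orientation; "wrist_force": force on the tool from outside, world axes, zero at the start; "moment": the same for the moment, N m; "gripper_width": opening from 0.0 (shut) to 1.0 (fully open); "gripper_force": force on a finger pad.
Only numpy, scipy, OpenCV 4.12 (cv2) and the standard library are available. Lean on these libraries where they do the work, as an engineer would, in place of code of your own. Each camera call takes 0.05 s, during which the arm holds its last target. There are 200 camera calls.

### The job

Take the one ampoule carton out of the basket and stand it on its long edge on the sloped tray, in the free space between the row of cartons and the follower, square like the others, and let go of it. Then lift the follower by its black knob out of its notch, slide it along until it has closed up the whole row against the end stop and the row gently pushes its sprung pad in, clearly but not to the bottom, and drop its tooth fully into a notch there, so that the pad keeps the row lightly pressed. Do not squeeze the cartons hard, and leave the jar, the cup and the timer alone.

Things in the scene. Friction and masses are not known exactly. Their poses are not given: they have to be found in the camera images.
- carton: The carton to add, the only one in the basket: white with pale blue print, 95 x 60 x 24 mm, about 40 g. It stands on a long edge, 60 mm high. x runs along its 95 mm length, y along its 60 mm height (up at the start), z through its 24 mm thickness. Origin: centre of one large face.
- carton_mid (a point): The middle of that carton (12 mm along +z from its origin, 30 mm above the edge it stands on); axes as carton.
- basket: White perforated basket, fixed, 177 x 238 x 78 mm, floor 4 mm up; origin under its centre, x across its short side. The carton stands near its middle, length within 0.12 rad of x. 20 mm or more is free beside its large faces, but for a flat tape roll (18 mm high) and a clip on the -y side. Two upright dropper bottles up to 86 mm high on the +y side.
- deck: The white tray's fixed deck, rising 30 degrees to the back. Origin on its front edge; z = 0 is its surface, x up the slope, y left along the row, z square to it. Cartons stand on it with thickness along y, against a front lip (to x = 4 mm, 14 mm high): then their middle is at x = 52, z = 30 mm. A back rail starts at x = 104 mm. Nothing within 0.4 m above.
- lane_free (a point): Point on the deck's surface in the middle of the free space for the new carton, at deck x = 52, y = -40 mm; axes as the deck. Along y, 84 mm between row and pad is free for carton and fingers: row at least 41 mm to the left of this point, pad face 43 mm to the right at the start.
- row_c_mid (a point): The middle of the last (rightmost) carton of the row, at deck y = 15 to 19 mm at the start; x along its length, z through its thickness. Left of it are two more of the same size. All have gaps of a few mm. Left of them the end stop, a fixed plate across the lane with its face anywhere from deck y = 90 to 126 mm: its place is not given.
- notch_strip: Aluminium strip in front of the lip, frame as the deck: 17 notches open to the top, 10 mm apart, each 7 mm wide and 9 mm deep, centred at y = -131, -121, ... +29 mm. The follower's tooth, 4.5 mm wide and tapered at the tip, sits in the one at y = -131 mm at the start and lies straight in front of the knob, at the same y.
- knob (a point): Centre of the follower's black knob, at deck x = 54, z = 66 mm when seated; axes as the deck. A rounded block, 22 mm along x, 18 mm along y, 36 mm high, on a thin stem. Grip it across its 22 mm (fingers in front and behind), tool square to the deck: a steel plate stands 22 to 26 mm to its left, up to z = 56 mm.
- carriage (a joint): How far the follower has been slid to the left (+y of the deck) from its first notch, m: the notches are at 0, 0.010, ... 0.150 (within 1.5 mm). It slides once the tooth is lifted clear, rubbing with about 1 N.
- follower (a joint): How far the follower is lifted square to the deck, m: 0 = tooth fully in a notch, 0.0065 = clear of the strip, 0.018 = top of the lift. Lifting takes about 10 N (weight and a light spring), which also drops it when let go. With the tooth standing on the strip between two notches it stays at about 0.006.
- pad: The follower's white sprung pad, an upright plate 76 x 48 mm that meets the cartons. Origin at deck x = 0, z = 0 in the plane of its left face, 48 mm left of the knob; it gives way to the right by up to 16 mm: 2 N to begin, 7.6 N at the bottom. Pushing four loose cartons takes about 1 N, so it gives only once the row has closed on the end stop.
- jar: Cream jar with black lid, 72 mm across, 86 mm high, in front of the tray; leave it alone. Origin at the centre of its underside.
- cup: White mixing cup, 64 mm across, 61 mm high, in front of the tray; leave it alone. Origin at the centre of its underside.
- minute_timer: Wind-up timer, 69 mm across, 52 mm high, right of the basket; leave it alone. Origin at the centre of its underside.

How it is judged:
By the outcome, as a careful person would: the job done as asked, in the order asked, and still so for the second after the job is handed in, with the robot touching nothing.
It also fails if it takes over 58 s, if anything falls off the work surface, if the arm or the gripper's body presses on something with over 40 N, if the wrist force passes 120 N, or if a joint passes its speed limit or range.

## Working session

There is one attempt and no reset: what is moved stays moved. The work goes in short steps, Python scripts to look and compute and a shell command to move; the robot and the scene stay as the last step left them, time stands still between calls to the robot, and variables do not carry over. Pictures are saved under pics/ and viewed, at most 10 in all, crops included, and the job is handed in when it is done.

```bash
mkdir -p pics
cat > h.py <<'E'
import numpy as np, cv2, pickle
from station import r
def cam(c):
    f=210/np.tan(np.radians(c["vertical_fov"]/2))
    K=np.array([[f,0,c["cx"]],[0,f,c["cy"]],[0,0,1.]])
    return K,np.array(c["distortion"],float),np.array(c["rvec"],float),np.array(c["tvec"],float)
def shot(name,fn):
    c=r.capture(name); cv2.imwrite(f"pics/{fn}.png",c["frame"][:,:,::-1]); pickle.dump(c,open(f"pics/{fn}.pkl","wb")); return c
def load(fn): return pickle.load(open(f"pics/{fn}.pkl","rb"))
def ray(c,px):
    K,d,rv,t=cam(c); R=cv2.Rodrigues(rv)[0]
    u=cv2.undistortPoints(np.array(px,float).reshape(-1,1,2),K,d).reshape(-1,2)
    D=np.c_[u,np.ones(len(u))]@R; return -R.T@t, D/np.linalg.norm(D,axis=1)[:,None]
def onz(c,px,z):
    o,D=ray(c,px); return o+D*((z-o[2])/D[:,2])[:,None]
def proj(c,P):
    K,d,rv,t=cam(c); return cv2.projectPoints(np.array(P,float).reshape(-1,1,3),rv,t,K,d)[0].reshape(-1,2)
def rel(p,Rd):
    "target TCP pos, rot -> shift mm, rotvec in tool axes (from measured)"
    s=r.sense(); R=np.array(s["ee_rot"]); 
    return (R.T@(np.array(p)-s["tcp_pos"])*1000).round(1), cv2.Rodrigues(R.T@Rd)[0].ravel().round(3)
E
python3 - <<'E'
from h import *
for n in("scene","top"):
    c=shot(n,n); print(n,c["vertical_fov"],c["rvec"],c["tvec"])
    im=cv2.resize(c["frame"][:,:,::-1],(800,600),interpolation=cv2.INTER_CUBIC); cv2.imwrite(f"pics/{n}_b.png",im)
print(r.sense())
E
```

```text
scene 57.981476990881774 [ 2.07663653 -0.9355596   0.44728752] [-0.32149012  0.33457679  0.65493254]
top 52.515749046780634 [ 2.11063801 -2.17291253  0.12966894] [0.07696735 0.52074124 1.17452022]
{'time_s': 0.1, 'joints': array([ 8.52321751e+01,  2.20877111e+01,  3.85433805e-01, -2.45846649e-02,
       -6.84129946e+01, -1.48174464e+01]), 'joint_velocities': array([-0.09715397, -0.11763143,  0.13028632,  0.13139009,  0.02580423,
       -0.00805949]), 'effort': array([-2.19908616e-04, -3.91689563e+01,  1.87934858e+01,  4.23185885e+00,
        1.34503972e-02, -7.62709942e-05]), 'tcp_pos': array([0.2093411 , 0.58845323, 0.29124163]), 'ee_rot': array([[ 9.42090627e-01, -3.35357916e-01, -5.64827433e-04],
       [-3.35358366e-01, -9.42088572e-01, -1.97171587e-03],
       [ 1.29113055e-04,  2.04695465e-03, -9.99997897e-01]]), 'wrist_force': array([0.88070138, 0.39940302, 1.04359794]), 'moment': array([ 0.02850929, -0.01388536,  0.044111  ]), 'gripper_force': 0.0, 'gripper_width': 1.000254573832055}
```

View pics/scene_b.png

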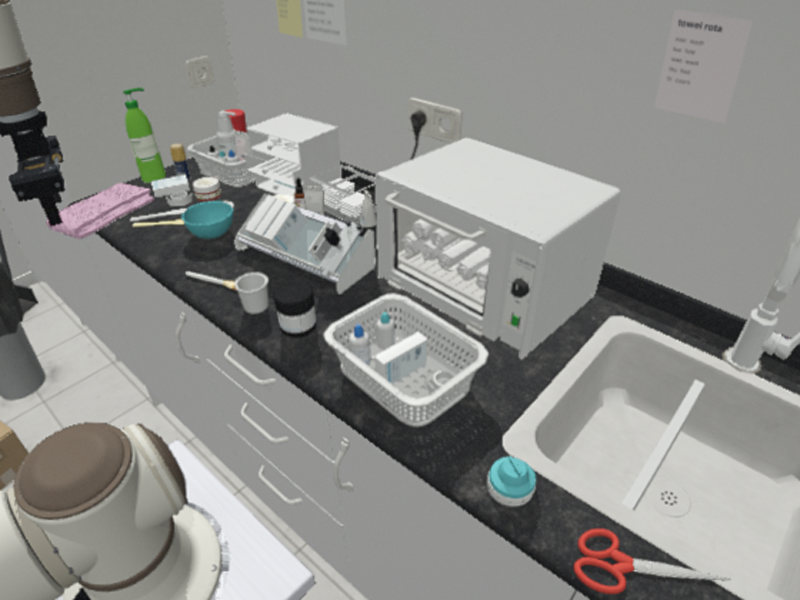

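View pics/top_b.png

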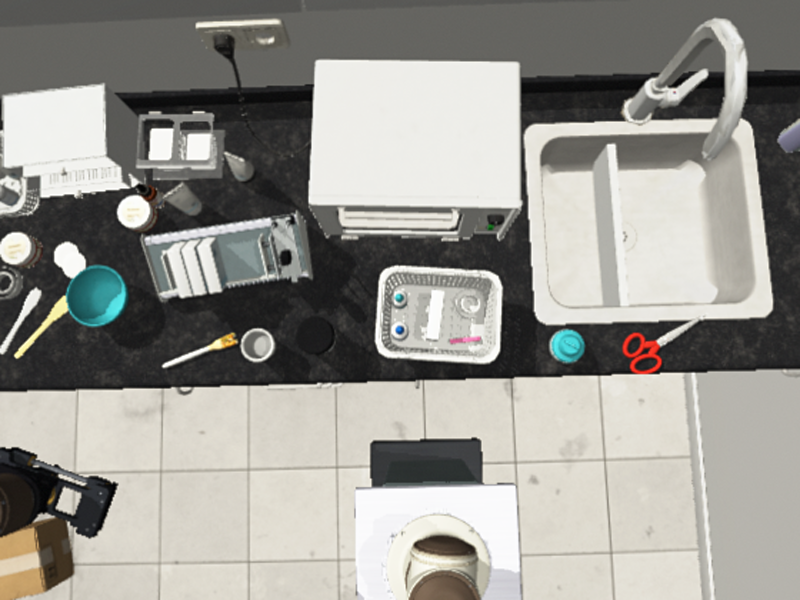

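The scene view shows the tray beyond the jar and cup, and the basket in front of the oven. In the enlarged top view the carton's top edge is at about (435,315), the tray spans x 145-310 and y 215-300, and the row's cartons are at x 165-215.

Run:
```python
from h import *
c=load("top"); im=c["frame"][:,:,::-1]
a=cv2.resize(im[145:215,95:225],None,fx=6,fy=6,interpolation=cv2.INTER_CUBIC)
cv2.imwrite("pics/tray_c.png",a)
print(onz(c,[[435*.7,292*.7],[435*.7,338*.7],[435*.7,315*.7]],.064))
print("basket corners rim",onz(c,np.array([[380,268],[502,268],[380,362],[502,362]])*.7,.078))
print("jar, cup,timer",onz(c,np.array([[317,336],[258,345],[567,346]])*.7,.07))
```

```text
[[ 0.529207   -0.01113394  0.064     ]
 [ 0.439649   -0.00790582  0.064     ]
 [ 0.48419855 -0.00950864  0.064     ]]
basket corners rim [[ 0.57737959  0.09423718  0.078     ]
 [ 0.57003221 -0.14146925  0.078     ]
 [ 0.39615217  0.09854419  0.078     ]
 [ 0.38949693 -0.13226603  0.078     ]]
jar, cup,timer [[ 0.44965642  0.21911994  0.07      ]
 [ 0.43554549  0.33344     0.07      ]
 [ 0.41643237 -0.25899698  0.07      ]]
```

View pics/tray_c.png

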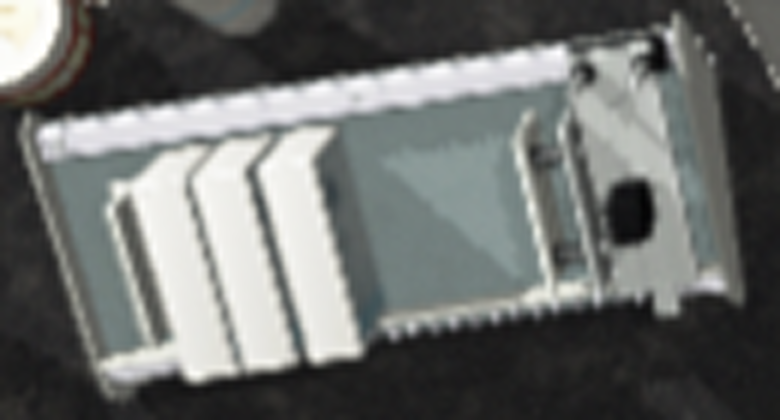

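The crop shows the knob at (630,212). The rightmost carton's top face runs from (300,130) to (335,358), the pad is at (535,205), and the tray is yawed about +12°. Next I'll look from the wrist over the tray, then over the basket.

```bash
python3 -m pendant '[[[370,80,-30],[0,0,-0.52]],[[370,80,-30],[0,0,-0.52]],[[370,80,-30],[0,0,-0.52]],[[370,80,-30],[0,0,-0.52]],[[370,80,-30],[0,0,-0.52]],[[370,80,-30],[0,0,-0.52]],[[370,80,-30],[0,0,-0.52]],[[370,80,-30],[0,0,-0.52]],[[370,80,-30],[0,0,-0.52]],[[370,80,-30],[0,0,-0.52]]]' 0.4
python3 - <<'E'
from h import *
c=shot("wrist","w1"); cv2.imwrite("pics/w1b.png",cv2.resize(c["frame"][:,:,::-1],(800,600),interpolation=cv2.INTER_CUBIC)); print(r.sense()["ee_rot"])
E
```

```text
time_s: 1.1
tcp_pos: [0.5316, 0.3888, 0.3213]
ee_rot: [[0.985, 0.175, -0.001], [0.175, -0.985, -0.001], [-0.002, 0.001, -1.0]]
wrist_force: [-1.3, -0.0, 0.4]
gripper_width: 0.406
gripper_force: 0.0
[[ 9.84214777e-01  1.76973654e-01 -1.26391092e-03]
 [ 1.76972847e-01 -9.84215467e-01 -7.25133756e-04]
 [-1.37229025e-03  4.90009445e-04 -9.99998938e-01]]
```

View pics/w1b.png

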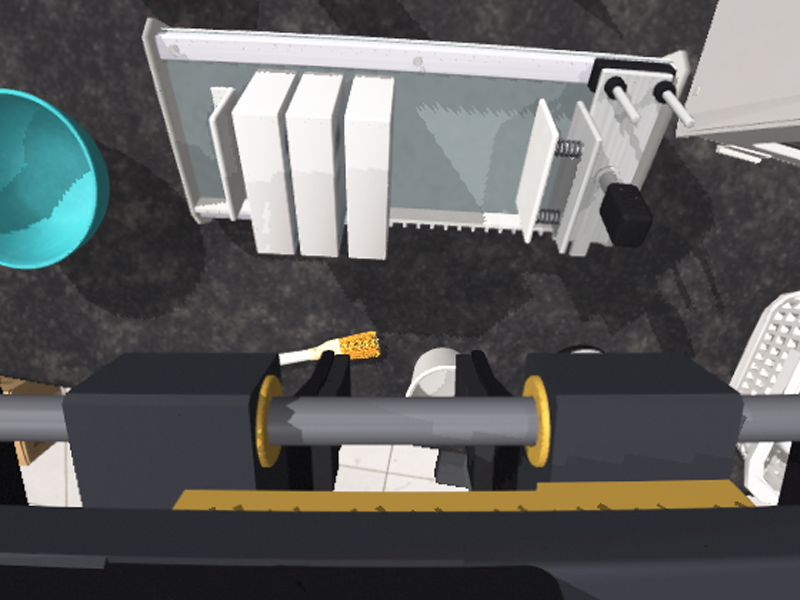

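The wrist view shows the last carton's top face with corners near (350,78), (394,76), (386,260) and (347,257). The knob's centre is at (627,216), the end plate at about (228,155), and the pad's top edge runs from (543,100) to (525,240). I'll fit the tray frame from this view and the top view.

```bash
cat > fit.py <<'E'
from h import *
from scipy.optimize import least_squares
def deckR(yaw):
    c,s=np.cos(yaw),np.sin(yaw); t=np.radians(30)
    Rz=np.array([[c,-s,0],[s,c,0],[0,0,1]]); Ry=np.array([[np.cos(t),0,-np.sin(t)],[0,1,0],[np.sin(t),0,np.cos(t)]])
    return Rz@Ry
if __name__=="__main__":
    A=load("top");B=load("w1")
    oa=np.array([[275,133],[333,128],[362,355],[310,362],[630,212]])/6+[95,145]
    ob=np.array([[350,78],[394,76],[386,260],[347,257],[627,216]])*.7
    def pts(p):
        y=p[4]; L=np.array([[.0995,y+.012,.06],[.0995,y-.012,.06],[.0045,y-.012,.06],[.0045,y+.012,.06],[.054,-.131,.066]])
        return L@deckR(p[3]).T+p[:3]
    f=lambda p:np.r_[(proj(A,pts(p))-oa).ravel(),(proj(B,pts(p))-ob).ravel()*.6,(p[4]-.017)*1000]
    s=least_squares(f,[.55,.39,.03,.2,.017]); p=s.x
    print(p.round(4),s.fun.round(1)); np.save("deck.npy",p)
    R=deckR(p[3]); W=lambda q:R@np.array(q)+p[:3]
    q=[[.104,y,0] for y in(-.15,.1)]+[[0,y,0] for y in(-.15,.1)]+[[.02,-.083,.05],[.08,-.083,.05]]
    print((proj(B,[W(a) for a in q])/.7).round(0))
    # end-plate right face ~ y?
    for z in(.03,.04,.05):
        for px in([236,90],[233,218]):
            o,D=ray(B,[np.array(px)*.7]); o=R.T@(o-p[:3]);D=R.T@D[0]; print(z,(o+D*(z-o[2])/D[2]).round(3))
    print("knob",W([.054,-.131,.066]),"lane",W([.052,-.04,0]))
E
python3 fit.py
```

```text
[0.5762 0.4007 0.0414 0.0557 0.0157] [-3.4  0.1 -4.1  0.1 -2.1 -4.4 -2.1 -4.8 -0.9 -1.3  0.7  5.5  2.6  8.9
 -0.6 -5.4 -0.5 -6.   2.3 -0.8 -1.3]
[[668.  83.]
 [239.  26.]
 [604. 226.]
 [255. 183.]
 [528. 234.]
 [558. 146.]]
0.03 [0.079 0.096 0.03 ]
0.03 [-0.01   0.108  0.03 ]
0.04 [0.084 0.092 0.04 ]
0.04 [-0.002  0.104  0.04 ]
0.05 [0.089 0.089 0.05 ]
0.05 [0.006 0.1   0.05 ]
knob [0.59721551 0.2706307  0.12551349] lane [0.62337203 0.36322941 0.06735581]
```

```bash
python3 -m pendant '[[[-115,380,20],[0,0,0.21]],[[-115,380,20],[0,0,0.21]],[[-115,380,20],[0,0,0.21]],[[-115,380,20],[0,0,0.21]],[[-115,380,20],[0,0,0.21]],[[-115,380,20],[0,0,0.21]],[[-115,380,20],[0,0,0.21]],[[-115,380,20],[0,0,0.21]],[[-115,380,20],[0,0,0.21]],[[-115,380,20],[0,0,0.21]]]' 0.4
python3 - <<'E'
from h import *
c=shot("wrist","w2"); cv2.imwrite("pics/w2b.png",cv2.resize(c["frame"][:,:,::-1],(800,600),interpolation=cv2.INTER_CUBIC))
E
```

```text
time_s: 2.15
tcp_pos: [0.4849, -0.0048, 0.3024]
ee_rot: [[0.999, -0.032, 0.0], [-0.032, -0.999, 0.0], [0.0, -0.0, -1.0]]
wrist_force: [0.4, -0.1, 0.0]
gripper_width: 0.401
gripper_force: 0.0
```

View pics/w2b.png

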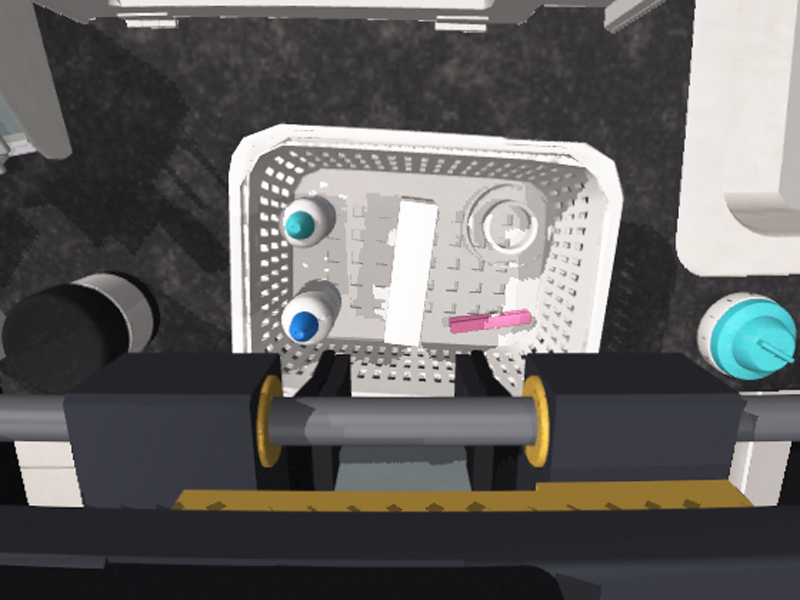

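The wrist view shows the carton's top edge starting at (400,200)-(437,203) and running down to about (387,345)-(418,345), where the front end face may be included. I'll check the camera poses and redo the fit with the right edges.

Run:
```python
from h import *
for n in("top","w1","w2"):
    c=load(n); o,D=ray(c,[[280,210],[280,100]]); print(n,o.round(3),D.round(2))
c=load("w2"); print(onz(c,np.array([[400,200],[437,203],[387,345],[418,345]])*.7,.064).round(4), onz(c,np.array([[387,345],[418,345]])*.7,.004).round(4))
a=load("w1")["frame"][45:190,230:290,::-1]; a=cv2.resize(a,None,fx=4,fy=4,interpolation=cv2.INTER_CUBIC)
b=c["frame"][130:250,250:330,::-1]; b=cv2.resize(b,None,fx=4.8,fy=4.8,interpolation=cv2.INTER_CUBIC)
a=cv2.convertScaleAbs(a,alpha=1); o=np.zeros((580,240+10+384,3),np.uint8); o[:580,:240]=a[:580]; o[:576,250:]=b
o=(255*(o/255.)**4).astype(np.uint8); cv2.imwrite("pics/cmp.png",o)
```

```text
top [0.356 0.044 1.236] [[ 0.13  0.01 -0.99]
 [ 0.38  0.   -0.93]]
w1 [0.6   0.401 0.415] [[-0.25 -0.04 -0.97]
 [ 0.04  0.01 -1.  ]]
w2 [ 0.554 -0.007  0.396] [[-0.25  0.01 -0.97]
 [ 0.04  0.   -1.  ]]
[[ 0.5337 -0.0049  0.064 ]
 [ 0.5311 -0.028   0.064 ]
 [ 0.4381  0.0071  0.064 ]
 [ 0.4374 -0.0137  0.064 ]] [[ 0.4171  0.0097  0.004 ]
 [ 0.4163 -0.0149  0.004 ]]
```

View pics/cmp.png

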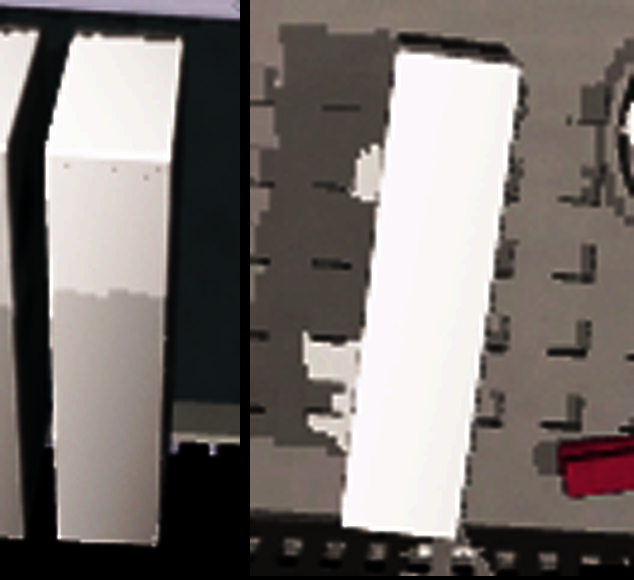

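The crop shows that the wrist camera sees the cartons' back end face as well. The true top edge of the row carton is at crop y≈155, and the basket carton's top face is clean, with corners (395,50), (522,68), (455,540) and (342,528). I'll refit with those.

```bash
python3 - <<'E'
import re
s=open("fit.py").read()
s=s.replace("ob=np.array([[350,78],[394,76],[386,260],[347,257],[627,216]])*.7","ob=np.array([[241.5,83],[272.5,84.5],[269.3,181.3],[244.5,180],[438.9,151.2],[248,54],[275.8,54.5]])")
s=s.replace("[.054,-.131,.066]])\n","[.054,-.131,.066],[.0995,y+.012,0],[.0995,y-.012,0]])\n").replace("(proj(A,pts(p))-oa)","(proj(A,pts(p)[:5])-oa)")
open("fit.py","w").write(s)
E
python3 fit.py
python3 - <<'E'
from h import *
c=load("w2"); q=onz(c,[[280.2,140.4],[306.7,144.2],[292.7,242.5],[269.2,240]],.064); print(q.round(4))
m=q.mean(0); d=(q[0]+q[1]-q[2]-q[3])/2; print(m.round(4),np.linalg.norm(d),np.arctan2(d[1],d[0]),np.linalg.norm(q[0]-q[1]))
y=np.arctan2(d[1],d[0]); R=np.array([[np.cos(y),np.sin(y),0],[np.sin(y),-np.cos(y),0],[0,0,-1]])
print(rel([m[0],m[1],.045+.051],R))
E
```

```text
[0.5668 0.398  0.0295 0.1163 0.0175] [-2.8  5.4 -3.6  4.9  0.1 -0.2  0.2 -0.1  0.4  0.2  0.4 -0.8  1.3 -0.5
  0.8  0.4  0.   0.2 -0.9 -0.3  1.  -2.   1.1 -1.3  0.5]
[[653.  86.]
 [239.  59.]
 [600. 225.]
 [262. 204.]
 [526. 239.]
 [549. 155.]]
0.03 [0.098 0.095 0.03 ]
0.03 [0.008 0.112 0.03 ]
0.04 [0.102 0.091 0.04 ]
0.04 [0.016 0.108 0.04 ]
0.05 [0.106 0.088 0.05 ]
0.05 [0.023 0.104 0.05 ]
knob [0.59563358 0.26943344 0.11367621] lane [0.61613362 0.36344638 0.05551854]
[[ 0.5334 -0.005   0.064 ]
 [ 0.5293 -0.0287  0.064 ]
 [ 0.4364 -0.0138  0.064 ]
 [ 0.4396  0.0087  0.064 ]]
[ 0.4847 -0.0097  0.064 ] 0.09440697854993156 -0.15235152767679805 0.024037798550062297
(array([ -0.5,   5.8, 206.5]), array([-0.   , -0.001,  0.122]))
```

```bash
sed -i 's/oa=np.array(\[\[275,133\],\[333,128\],\[362,355\],\[310,362\],\[630,212\]\])/oa=np.array([[362,355],[310,362],[630,212],[333,128]])/; s/pts(p)\[:5\]/pts(p)[[2,3,4,6]]/' fit.py; python3 fit.py
python3 -m pendant '[[[0,6,50],[0,0,0.122]],[[0,6,100],[0,0,0.122]],[[0,6,145],[0,0,0.122]],[[0,6,150],[0,0,0.122]],[[0,6,175],[0,0,0.122]],[[0,6,195],[0,0,0.122]],[[0,6,206],[0,0,0.122]],[[0,6,206],[0,0,0.122]],[[0,6,206],[0,0,0.122]]]' 0.4
```

```text
[0.5658 0.3982 0.0297 0.1246 0.0177] [-0.   0.1  0.1  0.3  0.2  0.1  0.9 -0.9 -0.5  0.2  0.4  0.2  0.6  1.
 -0.2  1.  -1.1 -0.5  0.1 -1.2  0.2 -0.6  0.7]
[[651.  86.]
 [237.  62.]
 [600. 224.]
 [261. 207.]
 [526. 240.]
 [548. 155.]]
0.03 [0.099 0.094 0.03 ]
0.03 [0.011 0.111 0.03 ]
0.04 [0.104 0.09  0.04 ]
0.04 [0.018 0.107 0.04 ]
0.05 [0.108 0.087 0.05 ]
0.05 [0.026 0.103 0.05 ]
knob [0.59573844 0.26989666 0.11388235] lane [0.61545316 0.36407741 0.05572467]
time_s: 3.1
tcp_pos: [0.4863, -0.0102, 0.0975]
ee_rot: [[0.988, -0.152, 0.002], [-0.152, -0.988, 0.0], [0.002, -0.001, -1.0]]
wrist_force: [-0.2, 0.7, -0.7]
gripper_width: 0.398
gripper_force: 0.0
```

```bash
python3 -m pendant '[[[0,0,0],[0,0,0]],[[0,0,0],[0,0,0]],[[0,0,0],[0,0,0]],[[0,0,0],[0,0,0]],[[0,0,-15],[0,0,0]],[[0,0,-45],[0,0,0]],[[0,0,-90],[0,0,0]],[[0,0,-135],[0,0,0]],[[0,0,-170],[0,0,0]],[[0,0,-170],[0,0,0]]]' 0.2
python3 - <<'E'
from h import *; from fit import deckR
p=np.load("deck.npy"); R=deckR(p[3]); W=lambda q:R@np.array(q)+p[:3]
T=np.c_[R[:,0],-R[:,1],-R[:,2]]
# grasp point 41mm above bottom edge; 60 mm clear above
for h in (.06,0): print(W([.0525,-.04,.041+.051+h]).round(4), rel(W([.0525,-.04,.041+.051+h]),T))
E
```

```text
time_s: 4.1
tcp_pos: [0.4875, -0.0107, 0.2718]
ee_rot: [[0.988, -0.152, 0.012], [-0.153, -0.988, 0.002], [0.011, -0.004, -1.0]]
wrist_force: [0.7, 1.1, 0.4]
gripper_width: 0.276
gripper_force: 30.0
[0.5405 0.3547 0.1876] (array([  -4.4, -368.8,   85.6]), array([ 0.07 ,  0.508, -0.272]))
[0.5702 0.3584 0.1356] (array([  23.9, -376.8,  137.9]), array([ 0.07 ,  0.508, -0.272]))
```

```bash
python3 -m pendant '[[[0,-30,0],[0,0,0]],[[-2,-75,0],[0.01,0.06,-0.03]],[[-4,-125,0],[0.02,0.13,-0.07]],[[-4,-175,0],[0.03,0.22,-0.12]],[[-4,-225,0],[0.04,0.32,-0.17]],[[-4,-275,0],[0.055,0.41,-0.22]],[[-4,-320,0],[0.07,0.508,-0.272]],[[-4,-350,20],[0.07,0.508,-0.272]],[[-4,-369,50],[0.07,0.508,-0.272]],[[-4,-369,70],[0.07,0.508,-0.272]]]'
python3 -m pendant '[[[0,0,0],[0,0,0]],[[0,0,0],[0,0,0]]]'
cat > tgt.py <<'E'
import sys
from h import *; from fit import deckR
p=np.load("deck.npy"); R=deckR(p[3]); W=lambda q:R@np.array(q)+p[:3]
T=np.c_[R[:,0],-R[:,1],-R[:,2]]
x,y,z=[float(a)/1000 for a in sys.argv[1:4]]
s=r.sense(); print("now deck(grasp) mm",((R.T@(s["tcp_pos"]-p[:3])-[0,0,.051])*1000).round(1),"F deck",(R.T@s["wrist_force"]).round(1))
print(rel(W([x,y,z+.051]),T))
E
python3 tgt.py 54.6 -40 43
python3 - <<'E'
from h import *
shot("wrist","w3"); c=load("w3"); cv2.imwrite("pics/w3b.png",cv2.resize(c["frame"][:,:,::-1],(800,600),interpolation=cv2.INTER_CUBIC))
E
```

```text
time_s: 5.1
tcp_pos: [0.5364, 0.3567, 0.1926]
ee_rot: [[0.867, 0.128, 0.482], [0.113, -0.992, 0.06], [0.486, 0.002, -0.874]]
wrist_force: [1.3, -0.8, -0.2]
gripper_width: 0.272
gripper_force: 30.0
time_s: 5.3
tcp_pos: [0.538, 0.3532, 0.1955]
ee_rot: [[0.866, 0.122, 0.484], [0.107, -0.993, 0.058], [0.488, 0.002, -0.873]]
wrist_force: [-0.0, -0.5, 1.0]
gripper_width: 0.277
gripper_force: 30.0
now deck(grasp) mm [ 54.2 -41.1 109.1] F deck [ 0.4 -0.5  0.9]
(array([ 1.4, -1.3, 66.1]), array([ 0.003,  0.014, -0.001]))
```

View pics/w3b.png

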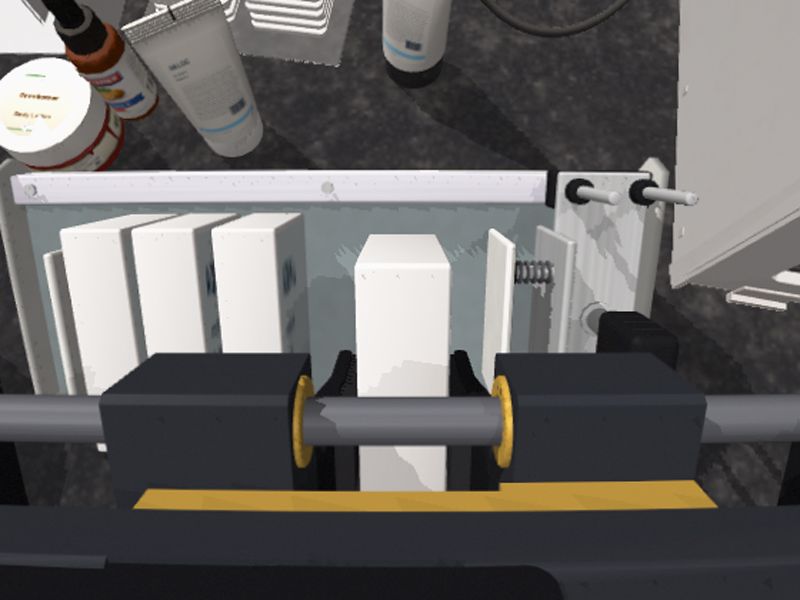

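The wrist view shows the carton square and centred between the row (right face about x 300) and the pad (x 490). I'll lower it.

```bash
python3 -m pendant '[[[1.5,-1.3,15],[0.003,0.014,0]],[[1.5,-1.3,35],[0.003,0.014,0]],[[1.5,-1.3,50],[0.003,0.014,0]],[[1.5,-1.3,58],[0.003,0.014,0]],[[1.5,-1.3,61],[0.003,0.014,0]],[[1.5,-1.3,62],[0.003,0.014,0]],[[1.5,-1.3,62],[0.003,0.014,0]],[[1.5,-1.3,62],[0.003,0.014,0]]]'; python3 tgt.py 54.6 -40 43
```

```text
time_s: 6.15
tcp_pos: [0.569, 0.36, 0.144]
ee_rot: [[0.858, 0.126, 0.498], [0.107, -0.992, 0.065], [0.503, -0.002, -0.865]]
wrist_force: [-0.8, 0.9, 0.5]
gripper_width: 0.272
gripper_force: 30.0
now deck(grasp) mm [ 55.8 -38.3  48.7] F deck [-0.3  1.   0.8]
(array([-1.2,  1.7,  5.7]), array([-0.003, -0.003, -0.   ]))
```

```bash
python3 -m pendant '[[[-1,1.5,2],[0,0,0]],[[-1,1.5,3],[0,0,0]],[[-1,1.5,4],[0,0,0]],[[-1,1.5,5],[0,0,0]],[[-1,1.5,5],[0,0,0]],[[-1,1.5,5],[0,0,0]]]'; python3 tgt.py 54.6 -40 43
```

```text
time_s: 6.75
tcp_pos: [0.5709, 0.3582, 0.138]
ee_rot: [[0.859, 0.125, 0.497], [0.107, -0.992, 0.064], [0.501, -0.002, -0.865]]
wrist_force: [0.2, -0.9, -1.0]
gripper_width: 0.27
gripper_force: 30.0
now deck(grasp) mm [ 54.2 -40.3  42.7] F deck [-0.5 -0.9 -0.9]
(array([ 0.4, -0.3, -0.3]), array([-0.002, -0.001, -0.   ]))
```

```bash
python3 -m pendant '[[[0,0,1],[0,0,0]],[[0,0,1.5],[0,0,0]],[[0,0,1.5],[0,0,0]]]'; python3 tgt.py 54.6 -40 43;python3 -m pendant '[[[0,0,1],[0,0,0]],[[0,0,1.5],[0,0,0]],[[0,0,1.5],[0,0,0]]]'; python3 tgt.py 54.6 -40 43
```

```text
time_s: 7.05
tcp_pos: [0.5714, 0.3583, 0.137]
ee_rot: [[0.858, 0.125, 0.497], [0.108, -0.992, 0.064], [0.502, -0.002, -0.865]]
wrist_force: [-3.1, -0.5, 3.3]
gripper_width: 0.279
gripper_force: 30.0
now deck(grasp) mm [ 54.2 -40.2  41.6] F deck [-1.1 -0.1  4.4]
(array([ 0.4, -0.2, -1.4]), array([-0.002, -0.002,  0.   ]))
time_s: 7.35
tcp_pos: [0.5714, 0.3583, 0.137]
ee_rot: [[0.858, 0.126, 0.498], [0.108, -0.992, 0.065], [0.503, -0.002, -0.864]]
wrist_force: [-11.6, -3.5, 11.5]
gripper_width: 0.272
gripper_force: 30.0
now deck(grasp) mm [ 54.2 -40.2  41.6] F deck [-4.6 -2.1 16. ]
(array([ 0.4, -0.2, -1.4]), array([-0.003, -0.003,  0.   ]))
```

```bash
python3 -m pendant '[[[0,0,-1.5],[0,0,0]],[[0,0,-1.5],[0,0,0]]]'; python3 -m pendant '[[[0,0,-1.5],[0,0,0]],[[0,0,-1.5],[0,0,0]],[[0,0,-1.5],[0,0,0]],[[0,0,-1.5],[0,0,0]],[[0,0,-4],[0,0,0]],[[0,0,-15],[0,0,0]],[[0,0,-35],[0,0,0]],[[0,0,-65],[0,0,0]],[[0,0,-65],[0,0,0]]]' 0.44
python3 - <<'E'
from h import *
shot("wrist","w4"); c=load("w4"); cv2.imwrite("pics/w4b.png",cv2.resize(c["frame"][:,:,::-1],(800,600),interpolation=cv2.INTER_CUBIC))
E
python3 tgt.py 54 -131 106
```

```text
time_s: 7.55
tcp_pos: [0.5716, 0.3584, 0.1371]
ee_rot: [[0.858, 0.125, 0.498], [0.107, -0.992, 0.064], [0.502, -0.002, -0.865]]
wrist_force: [-5.8, -2.2, 5.8]
gripper_width: 0.272
gripper_force: 30.0
time_s: 8.45
tcp_pos: [0.5384, 0.3554, 0.1959]
ee_rot: [[0.857, 0.126, 0.499], [0.106, -0.992, 0.068], [0.504, -0.005, -0.864]]
wrist_force: [-0.1, 0.3, -0.6]
gripper_width: 0.443
gripper_force: 0.0
now deck(grasp) mm [ 54.6 -38.7 108.4] F deck [0.6 0.1 0.6]
(array([-0.7, 92.3,  1.9]), array([-0.005, -0.004,  0.001]))
```

View pics/w4b.png

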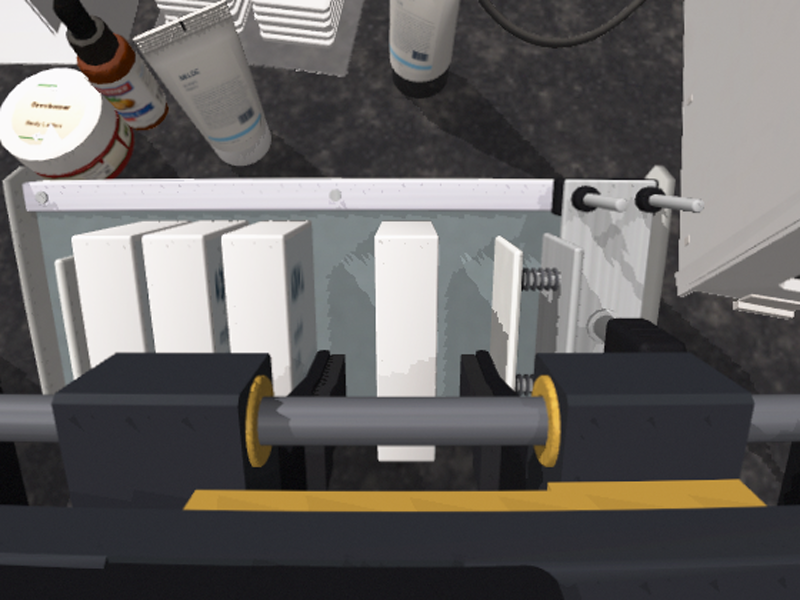

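The wrist view shows the new carton standing free and square at x 375-438, with gaps on both sides. Before turning to grip the knob I'll check the oven clearance and the joint 6 range.

Run:
```python
from h import *; from fit import deckR
A=load("top");S=load("scene")
for a,b in(([310,205],[378,182]),([522,205],[540,243])):
    o,D=ray(A,[np.array(a)*.7]);q,E=ray(S,[np.array(b)*.7]); D=D[0];E=E[0]
    t=np.linalg.lstsq(np.c_[D,-E],q-o,rcond=None)[0]; print((o+D*t[0]).round(3),(q+E*t[1]).round(3))
p=np.load("deck.npy"); R=deckR(p[3])
for x,y,z in((149,-168,117),(149,-94,117),(149,-168,200)): print((R@np.array([x,y,z])/1000+p[:3]).round(3))
s=r.sense(); print(s["joints"])
print((rel(R@np.array([.054,-.131,.106+.051])+p[:3],np.c_[R[:,1],R[:,0],-R[:,2]])),rel(s["tcp_pos"],np.c_[-R[:,1],-R[:,0],-R[:,2]]))
```

```text
[0.661 0.205 0.232] [0.663 0.203 0.232]
[ 0.643 -0.152  0.252] [ 0.64  -0.148  0.251]
[0.657 0.24  0.206]
[0.647 0.314 0.206]
[0.615 0.235 0.277]
[ 42.68624809  20.32099655 -40.23938299  77.26247069 -17.21257026
 -18.2850079 ]
(array([-0.7, 92.3,  1.9]), array([-1.00e-03, -7.00e-03, -1.57e+00])) (array([0., 0., 0.]), array([-7.000e-03,  1.000e-03,  1.572e+00]))
```

```bash
python3 -m pendant '[[[0,20,-20],[0,0,-0.12]],[[0,40,-20],[0,0,-0.26]],[[0,60,-20],[0,0,-0.4]],[[0,80,-20],[0,0,-0.54]],[[-1,92,-20],[0,0,-0.68]],[[-1,92,-20],[0,0,-0.82]],[[-1,92,-20],[0,0,-0.96]],[[-1,92,-20],[0,0,-1.1]],[[-1,92,-20],[0,0,-1.24]],[[-1,92,-20],[0,0,-1.38]]]' 0.55
python3 -m pendant '[[[0,0,0],[0,0,-0.14]],[[0,0,0],[0,0,-0.19]],[[0,0,0],[0,0,-0.19]],[[0,0,0],[0,0,-0.19]]]'
cat > kn.py <<'E'
import sys
from h import *; from fit import deckR
p=np.load("deck.npy"); R=deckR(p[3]); W=lambda q:R@np.array(q)+p[:3]
T=np.c_[R[:,1],R[:,0],-R[:,2]]
x,y,z=[float(a)/1000 for a in sys.argv[1:4]]
s=r.sense(); print("now deck(grasp) mm",((R.T@(s["tcp_pos"]-p[:3])-[0,0,.051])*1000).round(1),"F deck",(R.T@s["wrist_force"]).round(1),"w",s["gripper_width"].round(3),"t",s["time_s"])
print(rel(W([x,y,z+.051]),T))
E
python3 kn.py 54 -131 70; python3 -c "
from h import *
print(r.sense()['joints'])"
```

```text
time_s: 9.5
tcp_pos: [0.5401, 0.2611, 0.2086]
ee_rot: [[0.035, 0.868, 0.496], [0.995, -0.076, 0.063], [0.092, 0.492, -0.866]]
wrist_force: [-0.4, -1.6, 0.6]
gripper_width: 0.552
gripper_force: 0.0
time_s: 9.9
tcp_pos: [0.5401, 0.2612, 0.2089]
ee_rot: [[-0.123, 0.859, 0.497], [0.992, 0.106, 0.063], [0.002, 0.501, -0.866]]
wrist_force: [-0.4, 1.1, -1.2]
gripper_width: 0.547
gripper_force: 0.0
[ 32.03210064  14.95261994 -46.15660095  84.46232169 -12.15973199
  73.68536906]Traceback (most recent call last):
  File "kn.py", line 6, in <module>
    s=r.sense(); print("now deck(grasp) mm",((R.T@(s["tcp_pos"]-p[:3])-[0,0,.051])*1000).round(1),"F deck",(R.T@s["wrist_force"]).round(1),"w",s["gripper_width"].round(3),"t",s["time_s"])
                                                                                                                                               ^^^^^^^^^^^^^^^^^^^^^^^^
AttributeError: 'float' object has no attribute 'round'
```

```bash
sed -i 's/s\["gripper_width"\].round(3)/s["gripper_width"]/' kn.py; python3 kn.py 54 -131 70
```

```text
now deck(grasp) mm [  52.8 -132.7  125.5] F deck [-0.8  1.1 -0.9] w 0.5473201935516604 t 9.9
(array([ 1.7,  1.2, 55.5]), array([ 0.001, -0.001, -0.002]))
```

```bash
python3 -m pendant '[[[1.5,1,15],[0,0,0]],[[1.5,1,25],[0,0,0]],[[1.5,1,34],[0,0,0]],[[1.5,1,42],[0,0,0]],[[1.5,1,49],[0,0,0]],[[1.5,1,54],[0,0,0]],[[1.5,1,56],[0,0,0]],[[1.5,1,56],[0,0,0]]]'; python3 kn.py 54 -131 70
```

```text
time_s: 10.7
tcp_pos: [0.5682, 0.2707, 0.164]
ee_rot: [[-0.118, 0.86, 0.496], [0.993, 0.106, 0.051], [-0.009, 0.499, -0.867]]
wrist_force: [-0.9, -0.9, 0.6]
gripper_width: 0.55
gripper_force: 0.0
now deck(grasp) mm [  55.5 -126.8   72. ] F deck [-0.6 -0.8  1. ] w 0.5496284794175219 t 10.7
(array([-4.2, -1.5,  2.1]), array([-0.001,  0.011, -0.001]))
```

```bash
python3 -m pendant '[[[-4,-1.5,2],[0,0.011,0]],[[-4,-1.5,2],[0,0.011,0]],[[-4,-1.5,2],[0,0.011,0]],[[-4,-1.5,2],[0,0.011,0]]]'; python3 kn.py 54 -131 70;  python3 -c "
from h import *
print(r.sense()['joints'])"
```

```text
time_s: 11.1
tcp_pos: [0.5679, 0.2707, 0.1649]
ee_rot: [[-0.119, 0.861, 0.495], [0.993, 0.107, 0.052], [-0.009, 0.498, -0.867]]
wrist_force: [-0.2, -0.1, -0.4]
gripper_width: 0.551
gripper_force: 0.0
now deck(grasp) mm [  55.7 -126.7   72.9] F deck [-0.4 -0.1 -0.2] w 0.5505281809207125 t 11.1
(array([-4.3, -1.7,  3. ]), array([-0.002,  0.01 , -0.001]))
[ 23.28543499  20.93214176 -43.7794069  111.78918142  -9.19530696
  53.79771657]
```

Joint 5 is at its limit. A small lean in the plane of the pads (about deck x) does not affect the grip, so I'll lean 0.1 rad.

```bash
cat > kn.py <<'E'
import sys
from h import *; from fit import deckR
p=np.load("deck.npy"); R=deckR(p[3]); W=lambda q:R@np.array(q)+p[:3]
x,y,z=[float(a)/1000 for a in sys.argv[1:4]]; t=float(sys.argv[4])
T=np.c_[R[:,1],R[:,0],-R[:,2]]@cv2.Rodrigues(np.array([0,t,0]))[0]
s=r.sense(); g=np.array(s["tcp_pos"])+.051*np.array(s["ee_rot"])[:,2]
print("grasp deck mm",(R.T@(g-p[:3])*1000).round(1),"F deck",(R.T@s["wrist_force"]).round(1),"w",round(s["gripper_width"],3),"t",s["time_s"],"j4-6",np.round(s["joints"][3:],1))
print(rel(W([x,y,z])-.051*T[:,2],T))
E
python3 kn.py 54 -131 70 -0.1
```

```text
grasp deck mm [  55.6 -127.2   72.9] F deck [-0.4 -0.1 -0.2] w 0.551 t 11.1 j4-6 [111.8  -9.2  53.8]
(array([ 0.8, -1.7,  3.2]), array([-0.002, -0.09 , -0.001]))
```

```bash
python3 -m pendant '[[[0.8,-1.5,1],[0,-0.09,0]],[[0.8,-1.5,1],[0,-0.09,0]],[[0.8,-1.5,1],[0,-0.09,0]],[[0.8,-1.5,1],[0,-0.09,0]]]'; python3 kn.py 54 -131 70 -0.1
```

```text
time_s: 11.5
tcp_pos: [0.5669, 0.2719, 0.1631]
ee_rot: [[-0.075, 0.861, 0.504], [0.993, 0.108, -0.037], [-0.086, 0.498, -0.863]]
wrist_force: [-0.8, -0.2, 0.7]
gripper_width: 0.547
gripper_force: 0.0
grasp deck mm [  54.  -130.5   72.1] F deck [-0.3 -0.1  1. ] w 0.547 t 11.5 j4-6 [ 93.8 -16.9  64.6]
(array([-0.3, -0.1,  2.1]), array([-0.003, -0.001,  0.   ]))
```

```bash
python3 -m pendant '[[[0,0,2],[0,0,0]],[[0,0,4],[0,0,0]],[[0,0,4],[0,0,0]]]'; python3 -m pendant '[[[0,0,0],[0,0,0]],[[0,0,0],[0,0,0]],[[0,0,0],[0,0,0]],[[0,0,0],[0,0,0]],[[0,0,0],[0,0,0]]]' 0.1;  python3 kn.py 54 -131 78 -0.1
```

```text
time_s: 11.8
tcp_pos: [0.5696, 0.2704, 0.1594]
ee_rot: [[-0.072, 0.861, 0.503], [0.994, 0.106, -0.039], [-0.087, 0.497, -0.863]]
wrist_force: [-0.0, -0.0, 0.2]
gripper_width: 0.553
gripper_force: 0.0
time_s: 12.3
tcp_pos: [0.57, 0.2713, 0.1603]
ee_rot: [[-0.073, 0.86, 0.505], [0.994, 0.106, -0.038], [-0.087, 0.499, -0.862]]
wrist_force: [2.9, 0.9, 0.1]
gripper_width: 0.25
gripper_force: 30.0
grasp deck mm [  55.1 -131.6   68.1] F deck [ 2.6  0.5 -1.4] w 0.25 t 12.3 j4-6 [ 95.4 -16.8  63.5]
(array([-0.5, -1.2, -9.9]), array([-0.001,  0.001, -0.001]))
```

```bash
python3 -m pendant '[[[-0.3,0,-3],[0,0,0]],[[-0.6,0,-6],[0,0,0]],[[-0.9,0,-9],[0,0,0]],[[-1.2,0,-12],[0,0,0]],[[-1.2,0,-12],[0,0,0]],[[-1.2,0,-12],[0,0,0]]]';  python3 kn.py 54 -131 78 -0.1
```

```text
time_s: 12.9
tcp_pos: [0.5643, 0.2706, 0.1701]
ee_rot: [[-0.072, 0.861, 0.504], [0.994, 0.106, -0.039], [-0.087, 0.498, -0.863]]
wrist_force: [8.6, 0.7, -5.8]
gripper_width: 0.245
gripper_force: 30.0
grasp deck mm [  55.1 -131.6   79.5] F deck [ 4.6 -0.4 -9.3] w 0.245 t 12.9 j4-6 [ 90.3 -17.5  67. ]
(array([ 0.7, -1.2,  1.4]), array([-0.002,  0.001, -0.002]))
```

```bash
python3 -m pendant '[[[6,0,-0.6],[0,0,0]],[[14,0,-1.4],[0,0,0]],[[20,0,-2],[0,0,0]],[[24,0,-2.4],[0,0,0]],[[28,0,-2.8],[0,0,0]],[[32,0,-3.2],[0,0,0]],[[36,0,-3.6],[0,0,0]],[[40,0,-4],[0,0,0]],[[44,0,-4.4],[0,0,0]],[[48,0,-4.8],[0,0,0]]]';  python3 kn.py 55 -56 79 -0.1
```

```text
time_s: 13.9
tcp_pos: [0.5586, 0.3179, 0.17]
ee_rot: [[-0.071, 0.861, 0.504], [0.994, 0.105, -0.04], [-0.088, 0.498, -0.863]]
wrist_force: [9.5, -1.3, -5.7]
gripper_width: 0.249
gripper_force: 30.0
grasp deck mm [ 55.2 -84.   79.3] F deck [ 5.2 -2.5 -9.6] w 0.249 t 13.9 j4-6 [ 80.6 -20.9  70.3]
(array([27.7, -0.4, -2.6]), array([-0.002,  0.003, -0.002]))
```

```bash
python3 -m pendant '[[[4,0,-0.4],[0,0,0]],[[8,0,-0.8],[0,0,0]],[[12,0,-1.2],[0,0,0]],[[16,0,-1.6],[0,0,0]],[[19,0,-1.9],[0,0,0]],[[22,0,-2.2],[0,0,0]],[[25,0,-2.5],[0,0,0]]]';  python3 kn.py 55 -56 79 -0.1; for i in 1 2 3 4 5; do python3 -m pendant '[[[1.5,0,-0.15],[0,0,0]],[[3,0,-0.3],[0,0,0]],[[3,0,-0.3],[0,0,0]]]' >/dev/null; python3 kn.py 55 -51 79 -0.1|head -1; done
```

```text
time_s: 14.6
tcp_pos: [0.5556, 0.3426, 0.17]
ee_rot: [[-0.07, 0.861, 0.504], [0.994, 0.105, -0.041], [-0.088, 0.498, -0.863]]
wrist_force: [10.8, -0.5, -5.9]
gripper_width: 0.248
gripper_force: 30.0
grasp deck mm [ 55.3 -59.2  79.2] F deck [  6.3  -1.8 -10.5] w 0.248 t 14.6 j4-6 [ 76.1 -22.6  71.8]
(array([ 3. , -0.4, -0.1]), array([-0.002,  0.003, -0.003]))
grasp deck mm [ 55.3 -56.1  79.2] F deck [  6.6  -1.7 -10.8] w 0.252 t 14.9 j4-6 [ 75.6 -22.8  72. ]
grasp deck mm [ 55.3 -53.1  79.2] F deck [ 5.5 -2.  -8.9] w 0.249 t 15.2 j4-6 [ 75.1 -23.   72.2]
grasp deck mm [ 55.3 -50.1  79.2] F deck [ 6.5 -1.3 -9.2] w 0.252 t 15.5 j4-6 [ 74.5 -23.2  72.4]
grasp deck mm [ 55.3 -47.1  79.2] F deck [  7.1  -1.7 -10.7] w 0.251 t 15.8 j4-6 [ 74.  -23.4  72.5]
grasp deck mm [ 55.3 -44.1  79.2] F deck [  8.4  -1.4 -10.5] w 0.251 t 16.1 j4-6 [ 73.5 -23.6  72.7]
```

```bash
for i in 1 2 3 4; do python3 -m pendant '[[[1.5,0,-0.15],[0,0,0]],[[3,0,-0.3],[0,0,0]],[[3,0,-0.3],[0,0,0]],[[3,0,-0.3],[0,0,0]]]' >/dev/null; python3 kn.py 55 -51 79 -0.1|head -1; done
python3 - <<'E'
from h import *
a=shot("wrist","w5")["frame"][:,:,::-1]; b=shot("scene","s5")["frame"][125:210,155:275,::-1]
o=np.zeros((600,800,3),np.uint8); o[:340,:453]=cv2.resize(a,(453,340),interpolation=cv2.INTER_AREA); 
b=cv2.resize(b,(480,340),interpolation=cv2.INTER_CUBIC); o[:260,455:800]=cv2.resize(b,(345,260))
t=shot("top","t5")["frame"][145:215,95:225,::-1]; o[340:600,:480]=cv2.resize(t,(480,260),interpolation=cv2.INTER_CUBIC)
cv2.imwrite("pics/v5.png",o)
E
```

```text
grasp deck mm [ 55.3 -41.3  79.2] F deck [ 7.9 -1.2 -9.4] w 0.254 t 16.5 j4-6 [ 73.  -23.8  72.9]
grasp deck mm [ 55.4 -38.9  79.2] F deck [ 7.3 -2.8 -9.1] w 0.252 t 16.9 j4-6 [ 72.5 -24.1  73.1]
grasp deck mm [ 55.3 -36.4  79.2] F deck [ 6.1 -3.9 -9.3] w 0.251 t 17.3 j4-6 [ 72.  -24.3  73.3]
grasp deck mm [ 55.4 -33.9  79.2] F deck [ 6.9 -4.4 -8.1] w 0.248 t 17.7 j4-6 [ 71.5 -24.6  73.5]
```

View pics/v5.png

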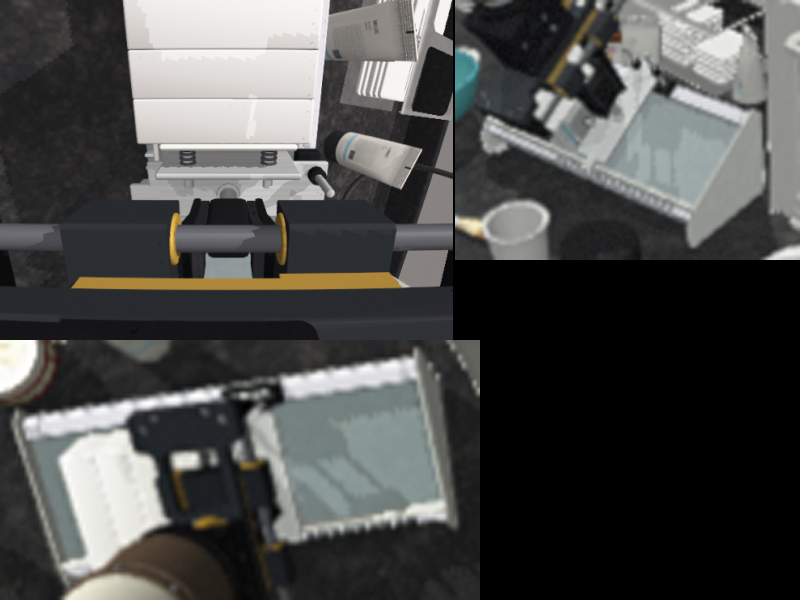

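The view shows the row fully closed with the pad against it. The force has been rising since grasp y≈-39, so the notch at slide 0.100 (grasp y≈-31.6) should push the pad in about 7 mm.

```bash
python3 kn.py 55 -31.6 79.3 -0.1; python3 -m pendant '[[[1.5,0,-0.15],[0,0,0]],[[2.6,0,-0.25],[0,0,0]],[[2.6,0,-0.25],[0,0,0]],[[2.6,0,-0.25],[0,0,0]]]' >/dev/null; python3 kn.py 55 -31.6 68.1 -0.1
```

```text
grasp deck mm [ 55.4 -33.9  79.2] F deck [ 6.8 -4.  -9. ] w 0.253 t 17.85 j4-6 [ 71.5 -24.6  73.5]
(array([ 1.9, -0.5, -0.4]), array([-0.002,  0.006, -0.004]))
grasp deck mm [ 55.4 -31.8  79.2] F deck [ 6.6 -6.1 -8.2] w 0.249 t 18.25 j4-6 [ 71.1 -24.8  73.6]
(array([ 1. , -0.5, 11. ]), array([-0.002,  0.007, -0.004]))
```

```bash
python3 -m pendant '[[[0.3,0,2],[0,0,0]],[[0.5,0,4],[0,0,0]],[[0.6,0,5],[0,0,0]],[[0.6,0,5],[0,0,0]]]' >/dev/null; python3 kn.py 55 -31.6 68.1 -0.1; python3 -m pendant '[[[0.1,0,1],[0,0,0]],[[0.2,0,2.5],[0,0,0]],[[0.2,0,2.5],[0,0,0]]]' >/dev/null; python3 kn.py 55 -31.6 68.1 -0.1
```

```text
grasp deck mm [ 55.3 -31.7  73.9] F deck [ 8.1 -5.5 -9.3] w 0.249 t 18.65 j4-6 [ 72.5 -24.4  72.6]
(array([ 0.3, -0.5,  5.8]), array([-0.002,  0.007, -0.004]))
grasp deck mm [ 55.4 -31.7  71.5] F deck [ 7.3 -5.1 -9.3] w 0.249 t 18.95 j4-6 [ 73.2 -24.2  72.1]
(array([ 0.1, -0.5,  3.3]), array([-0.002,  0.007, -0.004]))
```

```bash
python3 -m pendant '[[[0.1,0,1.5],[0,0,0]],[[0.3,0,3],[0,0,0]],[[0.3,0,3.5],[0,0,0]],[[0.3,0,3.5],[0,0,0]]]' >/dev/null; python3 kn.py 55 -31.6 68.1 -0.1
```

```text
grasp deck mm [ 55.4 -31.8  68. ] F deck [ 7.  -5.1 -8. ] w 0.25 t 19.35 j4-6 [ 74.2 -23.9  71.4]
(array([-0.2, -0.5, -0.1]), array([-0.002,  0.007, -0.004]))
```

```bash
python3 -m pendant '[[[0.1,0,0.7],[0,0,0]],[[0.1,0,0.7],[0,0,0]]]' >/dev/null; python3 kn.py 55 -31.6 68.1 -0.1; python3 -m pendant '[[[0,0,0],[0,0,0]],[[0,0,0],[0,0,0]],[[0,0,0],[0,0,0]],[[0,0,0],[0,0,0]],[[-0.2,0,-5],[0,0,0]],[[-2,0,-20],[0,0,0]],[[-5,0,-50],[0,0,0]],[[-10,0,-100],[0,0,0]],[[-10,0,-110],[0,0,0]],[[-10,0,-110],[0,0,0]]]' 0.55; python3 kn.py 55 -31.6 68.1 -0.1
python3 - <<'E'
from h import *
from fit import deckR
a=shot("wrist","w6")["frame"][:,:,::-1]; b=shot("scene","s6")["frame"][120:215,150:280,::-1]
o=np.zeros((600,800,3),np.uint8); o[:300,:400]=cv2.resize(a,(400,300),interpolation=cv2.INTER_AREA)
o[:300,400:]=cv2.resize(b,(400,300),interpolation=cv2.INTER_CUBIC)
c=shot("top","t6");t=c["frame"][145:215,95:225,::-1]; o[304:600,:550]=cv2.resize(t,(550,296),interpolation=cv2.INTER_CUBIC)
cv2.imwrite("pics/v6.png",o)
E
```

```text
grasp deck mm [ 55.4 -31.7  68. ] F deck [ 5.3 -6.4 -3.7] w 0.253 t 19.55 j4-6 [ 74.4 -23.9  71.2]
(array([-0.3, -0.5, -0.1]), array([-0.002,  0.007, -0.004]))
time_s: 20.55
tcp_pos: [0.5009, 0.3694, 0.2585]
ee_rot: [[-0.076, 0.859, 0.506], [0.994, 0.107, -0.033], [-0.082, 0.501, -0.862]]
wrist_force: [-0.1, 1.0, -0.7]
gripper_width: 0.551
gripper_force: 0.0
grasp deck mm [ 55.6 -25.4 181.3] F deck [-0.3  1.  -0.6] w 0.551 t 20.55 j4-6 [ 50.1 -34.7  89.2]
(array([  4.9,  -0.6, 113.3]), array([ 0.001, -0.004, -0.001]))
```

View pics/v6.png

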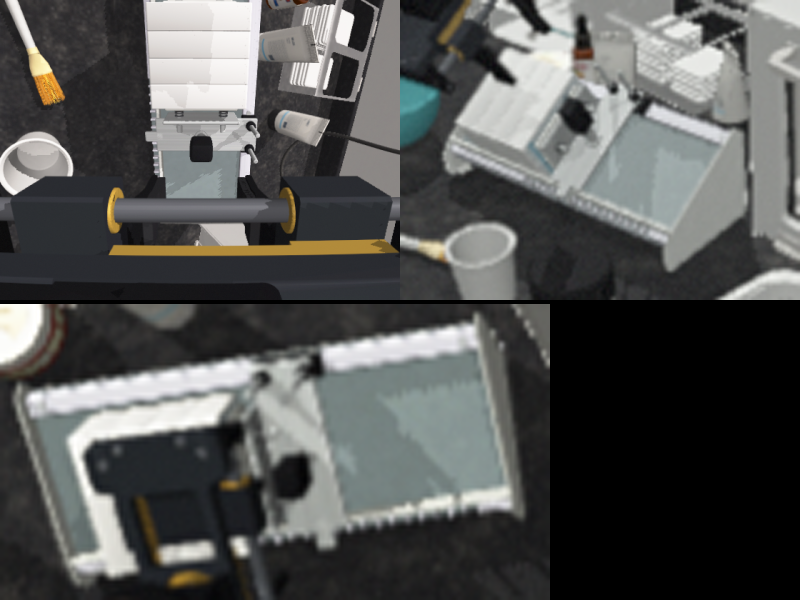

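The final views show four cartons closed up square, the follower seated with its tooth in the strip, and the arm clear. The knob bottomed at its original seated height before I let go. Handing in.

```bash
python3 -c "
from station import r
print(r.finish_job())"
```

```text
the job is handed in; nothing more can be done
None
```

The carton is standing in the row, and the follower's tooth is seated in the 0.100 m notch with the pad pressed in an estimated 6–7 mm of its 16 mm. The job is handed in at about 21 s; no verdict was shown.

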